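# Make up two pump service kits

### The arm

A 6-joint arm with a two-finger parallel gripper is mounted at the origin on the work surface. World frame = base frame: x ahead of the robot, y to its left, z up, the work surface at z = 0. Lengths are in m, angles in rad, forces in N, time in s.
With the tool pointing down it reaches from about 0.3 to 0.825 m from the base axis. Payload 5.4 kg.
Tool frame: the origin (TCP) lies at the very end of the fingers, on their centre line; the grasp point (between the pads) lies 19 mm behind it (grip_point_offset is the distance from the TCP to the grasp point, in m); z points along the fingers, y is the line along which they close (so a half turn about z gives the same grasp; the last joint's range is limited). The gripper opens to 92 mm and grips with 3 to 60 N. Pads are 20 mm wide; open, the fingers measure 128 mm over their backs; the gripper's body (75 mm by 189 mm) begins 69 mm behind the grasp point.
Start: joints at [-1.516, 0.158, 1.597, -0, 1.386, -0.21], TCP at [0.15, -0.555, 0.215] pointing down, gripper open.
Joint ranges: [-2.91, 2.91], [-0.94, 2.29], [0.18, 2.7], [-1.29, 4.43], [0.17, 2.64], [-3, 3]. Speed limits (rad/s): [2.57, 2.57, 3.14, 3.14, 3.14, 3.14].

### API

Orientations are given as a 3x3 rotation matrix whose columns are the frame's x, y, z axes.
In Python, from cell import * gives the robot as it stands.
- The arm moves only by the shell command python3 -m pendant 'ROWS' [FORCE]. ROWS is JSON, a list of rows, each an object with "fingers": the closure, from -1 (fully open) to 1 (shut); "slide": the shift along the tool's x, y, z normalised to -1 to 1, where 1 is 0.02 m, a list of three; "dr": the turn, a rotation vector about the tool's x, y, z normalised to -1 to 1, where 1 is 0.15 rad, a list of three. A call has 1 to 20 rows; each row shifts and turns the commanded pose from where the row before left it, along the tool's axes as they then stand; what a row does not reach is not made up. A row lasts 1/8 s, in which the tool goes at most 62.5 mm and 10.7 degrees, less where a joint would pass 70% of its speed; a pose out of reach is approached as far as the arm can. A call with a number of a shift or a turn outside -1 to 1 is refused whole. A call with a gripper value outside its range is refused whole. The fingers move at their own pace and stop on an object; FORCE is the grip in N (left out, the last holds). Time passes only in rows, so rows that do not move let the fingers close. It gives the time, the measured TCP pose, the force, the opening and the grip force at its end, in the units of the state.
- state(): the state, without advancing time (a new reading comes with each control period).
- read_camera(name): name is "scene" or "top" or "wrist"; returns the picture (400x640x3 uint8, red, green, blue); there is no depth.
- camera_params(name): a dict with "intrinsics" (3x3 intrinsics, pixels), "origin" and "rotation" of the camera in the world. Camera axes: x right, y down, z forward; pixel columns grow to the right and rows downward; lengths in m; the calibration is good to about 2 mm. A picture is of the moment at which its call begins: read the wrist's pose just before it. camera_params takes no time and is no camera call; for the wrist camera it gives the pose at the moment of the call.
- sign_off(): hands the job in; it is judged then, once.
Trained networks look in the newest picture that a camera, given by its name, has taken for a name from the list of things; names that differ only in an ending like _2 or _b are one class to them, and where a whole thing is asked for, a point or a joint stands for the part that bears it (a point fixed in the world has none). Each returns a list of dicts, best first, with "score" (0 to 1); they miss things now and then, are a little off and sometimes report something else, mostly with a low value. They report only what shows in the picture. A call takes as long as a camera call. They do not tell look-alikes from the thing itself.
- outline_of(camera, thing): "region" (400x640 bool, what is visible of it) and "rect" ([left, top, width, height] in pixels, round what is visible of it).
- pinpoint(camera, thing): "pixel" ([row, column] in pixels: a listed point, or the origin of a listed thing).
The state is a dict: "clock": time; "joint_positions": joint angles; "joint_velocities": joint speeds; "joint_efforts": joint torques, N m; "position": TCP position; "eef_rot": TCP orientation; "force": force on the tool from outside, world axes, zero at the start; "ft_torque": the same for the moment, N m; "opening": finger opening in m; "finger_force": force on a finger pad.
Only numpy, scipy, OpenCV 4.12 (cv2) and the standard library are available. Lean on these libraries where they do the work, as an engineer would, in place of code of your own. Each camera call takes 0.05 s, during which the arm holds its last target. There are 200 camera calls.

### The job

Make up two service kits from the parts standing on the slab: in the long red tin stand the steel plunger on the yellow pad and the brass coupling and the orange filter in the two bare compartments, one each, either way round; in the short blue tin stand the black oil bottle on the yellow pad and the green-lidded grease jar in the bare compartment. Every part stands upright on the floor of its own compartment. Knock no part over on the way, and leave the mallet and the scoop where they lie.

Things in the scene. Friction and masses are not known exactly. Their poses are not given: they have to be found in the camera images.
- red_tin: Long red open kit tin, fixed. 74 (its x) by 214 (its y) by 20 mm high; walls and dividers 4 mm thick, 20 mm high, floor 3 mm thick. Three 66 by 66 mm compartments, centres at x 0, y -70, 0, +70 mm; the one at +70 has a yellow pad as floor (level with the others), the others bare grey steel. Origin: centre of its underside, z up; yaw at most 0.3 rad either way.
- blue_tin: Short blue open kit tin, fixed. 74 (its x) by 144 (its y) by 20 mm high; walls and divider 4 mm thick, 20 mm high, floor 3 mm thick. Two 66 by 66 mm compartments, centres at x 0, y -35, +35 mm; the one at +35 has a yellow pad as floor (level with the other), the other is bare grey steel. Origin: centre of its underside, z up; yaw at most 0.3 rad either way.
- oil_bottle: Black plastic lubricant bottle with a red twist cap, 70 g. Round body 40 mm across, straight from the slab to 55 mm, shoulder to 62 mm, cap 23 mm across, 78 mm high in all. Grip the body at 25 to 50 mm height. Stands loose and upright on the slab in the row nearest the robot; origin at the centre of its underside, z up its axis, any yaw.
- grease_jar: Small white plastic grease jar with a green lid, round, 44 mm across, lid 46 mm across from 32 mm height to the top, 46 mm high in all, 90 g. Stands loose and upright on the slab in the row nearest the robot; origin at the centre of its underside, z up its axis, any yaw.
- filter: Orange plastic filter cartridge with red ribs, round, 44 mm across, 52 mm high, 60 g. Stands loose and upright on the slab in the row nearest the robot; origin at the centre of its underside, z up its axis, any yaw.
- plunger: Plain steel pump plunger, a round cylinder 34 mm across and 64 mm high with two dark grooves near the foot, 0.3 kg. Stands loose and upright on the slab in the row nearest the robot; origin at the centre of its underside, z up its axis, any yaw.
- coupling: Brass pipe coupling: hexagonal foot 40 mm across flats (46 mm across corners) and 18 mm high, round neck 34 mm across above it, 46 mm high in all, 0.22 kg. Stands loose and upright on the slab in the row nearest the robot; origin at the centre of its underside, z up its axis, any yaw.
- mallet: Bystander, loose: wooden mallet lying beyond the tins. Head 65 by 110 by 65 mm high, handle 22 mm thick and 210 mm long to its -x side at 33 mm height. Origin under the centre of the head.
- scoop: Bystander, loose: yellow plastic scoop lying at the left of the slab. Bowl 110 by 80 by 42 mm high, handle 22 mm thick and 100 mm long to its -x side. Origin under the centre of the bowl.
- lever_pump: Bystander, fixed: steel hand pump with a long lever at the right of the slab. Base 360 mm (its x) by 120 mm, black lever grip reaching to x = +264 mm; 160 mm high at most. Origin at the centre of its base.
There are look-alikes about, which are no part of the job. Several things look just like the grease_jar: the one meant starts farthest to the robot's right.

How it is judged:
By the outcome, as a careful person would: the job done as asked, in the order asked, and still so for the second after the job is handed in, with the robot touching nothing.
It also fails if it takes over 120 s, if anything falls off the work surface, if the arm or the gripper's body presses on something with over 40 N, if the wrist force passes 120 N, or if a joint passes its speed limit or range.

## Working session

There is one attempt and no reset: what is moved stays moved. The work goes in short steps, Python scripts to look and compute and a shell command to move; the robot and the scene stay as the last step left them, time stands still between calls to the robot, and variables do not carry over. Pictures are saved under pics/ and viewed, at most 14 in all, crops included, and the job is handed in when it is done.

```bash
mkdir -p pics; ls
python3 - <<'E'
from cell import *
import cv2
for n in ("top","scene"):
    im=read_camera(n); cv2.imwrite(f"pics/{n}0.png",im[:,:,::-1])
    p=camera_params(n); print(n,p)
s=state();print(s)
for t in ["red_tin","blue_tin","oil_bottle","grease_jar","filter","plunger","coupling","mallet","scoop"]:
    print(t,[(round(d["score"],2),[round(float(v)) for v in d["pixel"]]) for d in pinpoint("top",t)] if not read_camera("top") is None else 0)
E
```

```text
pics
top {'intrinsics': array([[486.72702793,   0.        , 315.59898879],
       [  0.        , 486.72702793, 203.73248042],
       [  0.        ,   0.        ,   1.        ]]), 'origin': array([0.36515897, 0.01571716, 1.38351091]), 'rotation': array([[ 1.92128195e-02, -9.89884107e-01,  1.40571417e-01],
       [-9.99814950e-01, -1.91578472e-02,  1.74442030e-03],
       [ 9.66271798e-04, -1.40578919e-01, -9.90069005e-01]])}
scene {'intrinsics': array([[398.97181523,   0.        , 319.69750972],
       [  0.        , 398.97181523, 194.96700443],
       [  0.        ,   0.        ,   1.        ]]), 'origin': array([ 1.57320539, -0.03728253,  0.95827352]), 'rotation': array([[ 0.01681694,  0.68246151, -0.73072805],
       [ 0.99985337, -0.0091172 ,  0.01449559],
       [ 0.00323048, -0.73086467, -0.68251476]])}
{'clock': 0.1, 'joint_positions': array([-1.51610542e+00,  1.58986728e-01,  1.59808574e+00, -2.72287360e-05,
        1.38621978e+00, -2.10123304e-01]), 'joint_velocities': array([-3.74995561e-04, -4.88433815e-04, -4.80381254e-03, -9.20890659e-04,
        4.97460169e-05,  1.482069
[... 229 characters left out ...]
139850e-01,  2.61734704e-01, -1.19632173e-04],
       [ 2.61734525e-01, -9.65138417e-01,  1.69558891e-03],
       [ 3.28332856e-04, -1.66779230e-03, -9.99998555e-01]]), 'force': array([-0.02499387,  0.75152364,  0.36726043]), 'ft_torque': array([0.01308876, 0.0087407 , 0.03052911]), 'finger_force': 0.0, 'opening': 0.09208864234970264}
red_tin [(0.58, [193, 370])]
blue_tin [(0.62, [182, 277])]
oil_bottle [(0.68, [243, 264])]
grease_jar [(0.76, [281, 296]), (0.63, [218, 285]), (0.59, [244, 368]), (0.49, [270, 333])]
filter [(0.78, [234, 211])]
plunger [(0.66, [126, 318]), (0.65, [246, 430])]
coupling [(0.68, [239, 312])]
mallet [(0.93, [127, 314]), (0.39, [234, 210])]
scoop [(0.8, [204, 138])]
```

Run:
```python
import cv2
im=cv2.imread("pics/top0.png"); cv2.imwrite("pics/top0c.png",cv2.resize(im[90:310,180:480],None,fx=2.6,fy=2.6,interpolation=cv2.INTER_CUBIC))
```

```text
(no output)
```

View pics/top0.png

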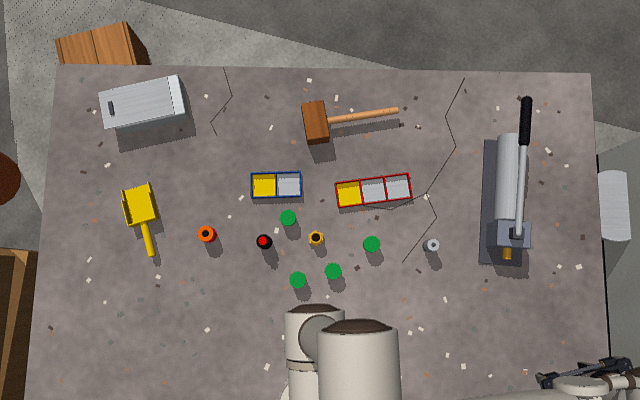

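View pics/top0c.png

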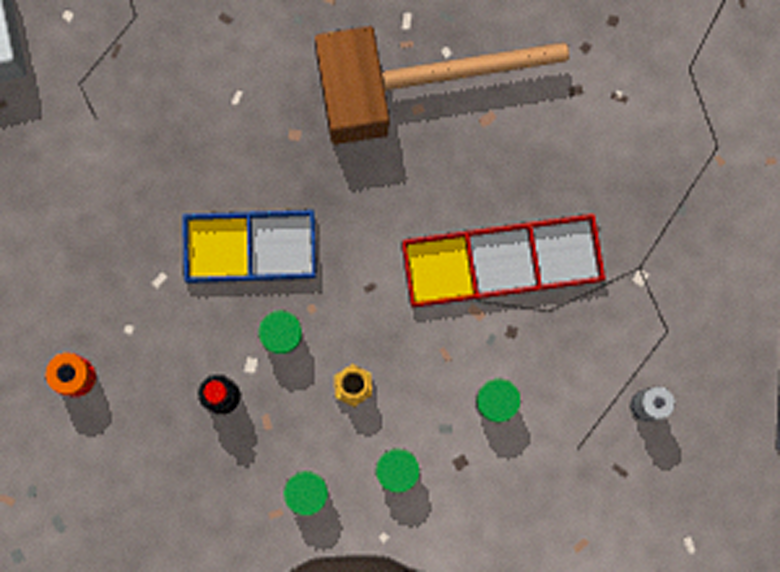

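View pics/scene0.png

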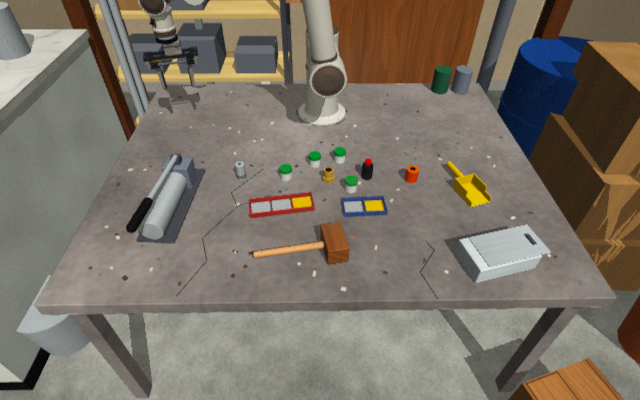

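Green-lidded jars are at (row, col) (218,287), (244,372), (271,333) and (281,297). The top picture's columns run to the robot's right. That makes (244,372) the one farthest right, and the enlarged crop shows it standing alone at crop (498,401). Next I'll measure the tops and tin rims.

```bash
cat > h.py <<'E'
from cell import *
import cv2, numpy as np
def ray(cam,rc,z,p=None):
    p=p or camera_params(cam); K=p["intrinsics"]
    d=p["rotation"]@np.linalg.inv(K)@np.array([rc[1],rc[0],1.]); o=p["origin"]
    return (o+d*(z-o[2])/d[2])[:2]
E
python3 - <<'E'
from h import *
im=cv2.imread("pics/top0.png"); hsv=cv2.cvtColor(im,cv2.COLOR_BGR2HSV); H,S,V=cv2.split(hsv)
def blob(mask,rc,r):
    m=np.zeros_like(H); m[rc[0]-r:rc[0]+r,rc[1]-r:rc[1]+r]=1
    ys,xs=np.nonzero(mask&(m>0)); return ys,xs
for n,rc,mask,z in [("jar",(244,372),(H>45)&(H<85)&(S>120),.046),("filter",(234,207),((H<20)&(S>150)&(V>100)),.052),("cap",(241,263),((H<8)|(H>172))&(S>150)&(V>90),.078),("coupl",(238,316),(H>12)&(H<32)&(S>110)&(V>60),.03),("plunger",(244,433),(S<30)&(V>140),.064),
  ("decoyA",(218,287),(H>45)&(H<85)&(S>120),.046)]:
    ys,xs=blob(mask,rc,13); c=((ys.min()+ys.max())/2,(xs.min()+xs.max())/2)
    print(n,len(ys),c,np.ptp(ys)+1,np.ptp(xs)+1,ray("top",c,z).round(4), ray("top",(ys.mean(),xs.mean()),z).round(4))
for n,reg,mask in [("red",(165,220,325,425),((H<8)|(H>172))&(S>130)),("blue",(165,208,240,312),(H>100)&(H<130)&(S>110))]:
    m=np.zeros_like(H); a,b,c,d=reg; m[a:b,c:d]=mask[a:b,c:d]
    ys,xs=np.nonzero(m); w=np.array([ray("top",(y,x),.018) for y,x in zip(ys,xs)],np.float32)
    r=cv2.minAreaRect(w*1000); print(n,r, (cv2.boxPoints(r)).round(0).tolist())
    rgn=outline_of("top",n+"_tin"); 
    if rgn:
        ys,xs=np.nonzero(rgn[0]["region"]); w=np.array([ray("top",(y,x),.015) for y,x in zip(ys,xs)],np.float32); print(cv2.minAreaRect(w*1000))
for t in ["oil_bottle","filter","plunger","coupling"]:
    d=outline_of("top",t)[0]; print(t,d["score"],d["rect"])
E
```

```text
jar 212 (np.float64(243.5), np.float64(371.0)) 16 17 [ 0.4478 -0.136 ] [ 0.4475 -0.1371]
filter 199 (np.float64(234.0), np.float64(206.5)) 17 20 [0.4647 0.3151] [0.4654 0.3155]
cap 62 (np.float64(240.0), np.float64(262.0)) 9 9 [0.4496 0.1598] [0.449  0.1593]
coupl 137 (np.float64(238.0), np.float64(315.0)) 17 15 [0.4611 0.0179] [0.461  0.0169]
plunger 162 (np.float64(243.5), np.float64(430.5)) 26 22 [ 0.4498 -0.2951] [ 0.4531 -0.2967]
decoyA 209 (np.float64(217.5), np.float64(287.5)) 16 16 [0.5151 0.095 ] [0.5152 0.0952]
red ((602.3890991210938, -144.7200927734375), (76.20401000976562, 214.4937744140625), 8.997071266174316) [[548.0, -45.0], [582.0, -257.0], [657.0, -245.0], [623.0, -33.0]]
((602.9219970703125, -144.89364624023438), (76.72427368164062, 215.32891845703125), 8.659210205078125)
blue ((613.184814453125, 133.77557373046875), (76.2429428100586, 144.07986450195312), 3.339433193206787) [[571.0, 203.0], [579.0, 60.0], [655.0, 64.0], [647.0, 208.0]]
((450.2959289550781, 160.29000854492188), (46.010128021240234, 39.415306091308594), 46.60443115234375)
oil_bottle 0.47 [256.4, 234.5, 11.8, 16.2]
filter 0.7 [120.5, 182.9, 41.4, 74.6]
plunger 0.65 [420.6, 239.5, 21.4, 8.8]
coupling 0.76 [307.9, 227.0, 12.8, 19.9]
```

```bash
python3 -m pendant '[{"fingers":-1,"slide":[0,0,0],"dr":[0,0,-0.967]},{"fingers":-1,"slide":[0,0,0],"dr":[0,0,-0.967]},{"fingers":-1,"slide":[0,0,0],"dr":[0,0,-0.967]},{"fingers":-1,"slide":[0,0,0],"dr":[0,0,-0.967]},{"fingers":-1,"slide":[0,0,0],"dr":[0,0,-0.967]},{"fingers":-1,"slide":[0,0,0],"dr":[0,0,-0.967]},{"fingers":-1,"slide":[0,0,0],"dr":[0,0,-0.967]},{"fingers":-1,"slide":[0,0,0],"dr":[0,0,-0.967]},{"fingers":-1,"slide":[0,0,0],"dr":[0,0,-0.967]}]' 20; python3 -c "
from h import *;print(state()['eef_rot'].round(3),state()['joint_positions'].round(2))"
```

```text
clock: 2.42
position: [0.1505, -0.5549, 0.2146]
eef_rot: [[-0.004, 1.0, 0.0], [1.0, 0.004, -0.0], [-0.0, 0.0, -1.0]]
force: [0.9, -0.2, -0.3]
opening: 0.092
finger_force: 0.0
[[-0.004  1.     0.   ]
 [ 1.     0.004 -0.   ]
 [-0.     0.    -1.   ]] [-1.52  0.16  1.6   0.    1.39 -1.52]
```

```bash
python3 -m pendant '[{"fingers":-1,"slide":[0.84,0.99,0],"dr":[0,0,0]},{"fingers":-1,"slide":[0.84,0.99,0],"dr":[0,0,0]},{"fingers":-1,"slide":[0.84,0.99,0],"dr":[0,0,0]},{"fingers":-1,"slide":[0.84,0.99,0],"dr":[0,0,0]},{"fingers":-1,"slide":[0.84,0.99,0],"dr":[0,0,0]},{"fingers":-1,"slide":[0.84,0.99,0],"dr":[0,0,0]},{"fingers":-1,"slide":[0.84,0.99,0],"dr":[0,0,0]},{"fingers":-1,"slide":[0.84,0.99,0],"dr":[0,0,0]},{"fingers":-1,"slide":[0.84,0.99,0],"dr":[0,0,0]},{"fingers":-1,"slide":[0.84,0.99,0],"dr":[0,0,0]},{"fingers":-1,"slide":[0.84,0.99,0],"dr":[0,0,0]},{"fingers":-1,"slide":[0.84,0.99,0],"dr":[0,0,0]},{"fingers":-1,"slide":[0.84,0.99,0],"dr":[0,0,0]},{"fingers":-1,"slide":[0.84,0.99,0],"dr":[0,0,0]},{"fingers":-1,"slide":[0.84,0.99,0],"dr":[0,0,0]},{"fingers":-1,"slide":[0,0,0],"dr":[0,0,0]}]'
python3 - <<'E'
from h import *
p=camera_params("wrist"); im=read_camera("wrist"); cv2.imwrite("pics/w1.png",im[:,:,::-1]); print(p)
for t in ["plunger","grease_jar"]:
  for d in pinpoint("wrist",t): print(t,d["score"],d["pixel"],ray("wrist",d["pixel"],0,p))
  for d in outline_of("wrist",t): print(d["rect"])
E
```

```text
clock: 4.42
position: [0.4484, -0.3022, 0.2146]
eef_rot: [[-0.002, 1.0, 0.0], [1.0, 0.002, 0.0], [0.0, 0.0, -1.0]]
force: [-0.1, 0.1, 0.7]
opening: 0.092
finger_force: 0.0
{'intrinsics': array([[335.9973089 ,   0.        , 314.15060264],
       [  0.        , 335.9973089 , 202.86731516],
       [  0.        ,   0.        ,   1.        ]]), 'origin': array([ 0.4478302 , -0.22737362,  0.38489332]), 'rotation': array([[ 9.99996921e-01,  2.02342530e-03,  1.43645460e-03],
       [ 2.33023274e-03, -9.64715499e-01, -2.63284211e-01],
       [ 8.53034088e-04,  2.63286747e-01, -9.64717244e-01]])}
plunger 0.69 [178.0, 317.6] [ 0.45234821 -0.30240565]
[298.2, 167.0, 31.1, 40.3]
grease_jar 0.98 [21.7, 317.4] [ 0.45131381 -0.13802335]
[292.1, 0.0, 48.0, 46.8]
```

View pics/w1.png

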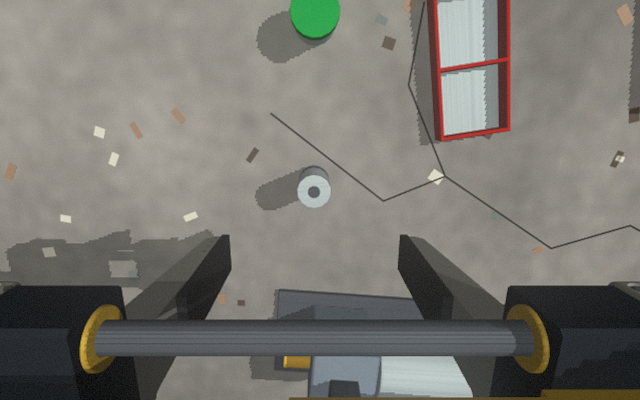

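The wrist picture shows the plunger top at (191,314), which at z=64 mm gives (0.448, -0.303), directly under the TCP. Descending.

```bash
python3 -m pendant '[{"fingers":-1,"slide":[0,0,0.933],"dr":[0,0,0]},{"fingers":-1,"slide":[0,0,0.933],"dr":[0,0,0]},{"fingers":-1,"slide":[0,0,0.933],"dr":[0,0,0]},{"fingers":-1,"slide":[0,0,0.933],"dr":[0,0,0]},{"fingers":-1,"slide":[0,0,0.933],"dr":[0,0,0]},{"fingers":-1,"slide":[0,0,0.933],"dr":[0,0,0]},{"fingers":-1,"slide":[0,0,0.933],"dr":[0,0,0]},{"fingers":-1,"slide":[0,0,0.933],"dr":[0,0,0]},{"fingers":-1,"slide":[0,0,0.933],"dr":[0,0,0]},{"fingers":-1,"slide":[0,0,0.933],"dr":[0,0,0]},{"fingers":1,"slide":[0,0,0],"dr":[0,0,0]},{"fingers":1,"slide":[0,0,0],"dr":[0,0,0]},{"fingers":1,"slide":[0,0,0],"dr":[0,0,0]},{"fingers":1,"slide":[0,0,0],"dr":[0,0,0]},{"fingers":1,"slide":[0,0,0],"dr":[0,0,0]},{"fingers":1,"slide":[0,0,0],"dr":[0,0,0]}]' 30
```

```text
clock: 6.68
position: [0.4477, -0.3032, 0.0281]
eef_rot: [[0.001, 1.0, 0.0], [1.0, -0.001, -0.0], [-0.0, 0.0, -1.0]]
force: [3.1, 0.4, 0.5]
opening: 0.0336
finger_force: 1.6
```

```bash
python3 -m pendant '[{"fingers":1,"slide":[0,0,0],"dr":[0,0,0]},{"fingers":1,"slide":[0,0,-0.9],"dr":[0,0,0]},{"fingers":1,"slide":[0,0,-0.9],"dr":[0,0,0]},{"fingers":1,"slide":[0,0,-0.9],"dr":[0,0,0]},{"fingers":1,"slide":[0,0,-0.9],"dr":[0,0,0]},{"fingers":1,"slide":[0.95,0.6,-0.9],"dr":[0,0,0]},{"fingers":1,"slide":[0.95,0.6,0],"dr":[0,0,0]},{"fingers":1,"slide":[0.95,0.6,0],"dr":[0,0,0]},{"fingers":1,"slide":[0.95,0.6,0],"dr":[0,0,0]},{"fingers":1,"slide":[0.95,0.6,0],"dr":[0,0,0]},{"fingers":1,"slide":[0.95,0.6,0],"dr":[0,0,0]},{"fingers":1,"slide":[0.95,0.6,0],"dr":[0,0,0]},{"fingers":1,"slide":[0.95,0.6,0],"dr":[0,0,0]},{"fingers":1,"slide":[0.95,0.6,0],"dr":[0,0,0]},{"fingers":1,"slide":[0.95,0.6,0],"dr":[0,0,0]},{"fingers":1,"slide":[0.95,0.6,0],"dr":[0,0,0]},{"fingers":1,"slide":[0.95,0.6,0],"dr":[0,0,0]},{"fingers":1,"slide":[0,0,0],"dr":[0,0,0]},{"fingers":1,"slide":[0,0,0],"dr":[0,0,0]}]' 30
python3 - <<'E'
from h import *
p=camera_params("wrist"); im=read_camera("wrist"); cv2.imwrite("pics/w2.png",im[:,:,::-1]); K=p["intrinsics"]
for w in [(.592,-.076,.02),(.6025,-.145,.003),(.592,-.076,.004),(.611,.169,.003),(.615,.099,.003)]:
    c=p["rotation"].T@(np.array(w)-p["origin"]); u=K@(c/c[2]); print(w,u[:2].round(0))
E
```

```text
clock: 9.05
position: [0.5915, -0.0757, 0.1184]
eef_rot: [[0.0, 1.0, -0.0], [1.0, -0.0, -0.0], [-0.0, -0.0, -1.0]]
force: [0.1, -0.8, -2.3]
opening: 0.0335
finger_force: 30.0
(0.592, -0.076, 0.02) [315. 205.]
(0.6025, -0.145, 0.003) [326. 271.]
(0.592, -0.076, 0.004) [315. 200.]
(0.611, 0.169, 0.003) [ 343. -145.]
(0.615, 0.099, 0.003) [346. -28.]
```

View pics/w2.png

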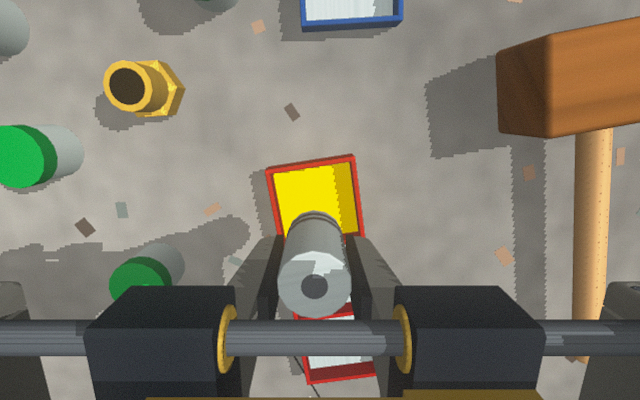

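```bash
python3 -m pendant '[{"fingers":1,"slide":[0,0,0.87],"dr":[0,0,0]},{"fingers":1,"slide":[0,0,0.87],"dr":[0,0,0]},{"fingers":1,"slide":[0,0,0.87],"dr":[0,0,0]},{"fingers":1,"slide":[0,0,0.87],"dr":[0,0,0]},{"fingers":1,"slide":[0,0,0.87],"dr":[0,0,0]},{"fingers":1,"slide":[0,0,0],"dr":[0,0,0]}]' 30
```

```text
clock: 9.85
position: [0.5916, -0.0752, 0.03]
eef_rot: [[0.001, 1.0, -0.001], [1.0, -0.001, 0.0], [0.0, -0.001, -1.0]]
force: [0.1, -0.2, -2.8]
opening: 0.0335
finger_force: 30.0
```

```bash
python3 -m pendant '[{"fingers":-0.3,"slide":[0,0,0],"dr":[0,0,0]},{"fingers":-0.3,"slide":[0,0,0],"dr":[0,0,0]},{"fingers":-0.3,"slide":[0,0,0],"dr":[0,0,0]},{"fingers":-0.3,"slide":[0,0,-0.95],"dr":[0,0,0]},{"fingers":-0.3,"slide":[0,0,-0.95],"dr":[0,0,0]},{"fingers":-0.3,"slide":[0,0,-0.95],"dr":[0,0,0]},{"fingers":-0.3,"slide":[0,0,-0.95],"dr":[0,0,0]},{"fingers":-0.3,"slide":[0,0,-0.95],"dr":[0,0,0]},{"fingers":-0.3,"slide":[0.67,-0.935,0],"dr":[0,0,0]},{"fingers":-0.3,"slide":[0.67,-0.935,0],"dr":[0,0,0]},{"fingers":-0.3,"slide":[0.67,-0.935,0],"dr":[0,0,0]},{"fingers":-0.3,"slide":[0.67,-0.935,0],"dr":[0,0,0]},{"fingers":-0.6,"slide":[0.67,-0.935,0],"dr":[0,0,0]},{"fingers":-0.6,"slide":[0.67,-0.935,0],"dr":[0,0,0]},{"fingers":-0.6,"slide":[0.67,-0.935,0],"dr":[0,0,0]},{"fingers":-0.6,"slide":[0,0,0],"dr":[0,0,0]}]'
python3 - <<'E'
from h import *
p=camera_params("wrist"); im=read_camera("wrist"); cv2.imwrite("pics/w3.png",im[:,:,::-1]); K=p["intrinsics"]
for w in [(.461,.0175,.046)]:
    c=p["rotation"].T@(np.array(w)-p["origin"]); u=K@(c/c[2]); print(w,u[:2].round(0))
for t in ["coupling","oil_bottle"]:
  for d in pinpoint("wrist",t): print(t,d["score"],d["pixel"],ray("wrist",d["pixel"],0,p))
im=read_camera("top"); cv2.imwrite("pics/t3.png",im[:,:,::-1])
E
```

```text
clock: 11.85
position: [0.4602, 0.0193, 0.1265]
eef_rot: [[-0.001, 1.0, 0.0], [1.0, 0.001, -0.0], [-0.0, 0.0, -1.0]]
force: [0.5, -0.2, 0.6]
opening: 0.0737
finger_force: 0.0
(0.461, 0.0175, 0.046) [315. 213.]
coupling 0.55 [197.2, 319.5] [0.46500197 0.01847118]
oil_bottle 0.81 [28.0, 299.4] [0.44816401 0.15840072]
```

View pics/w3.png

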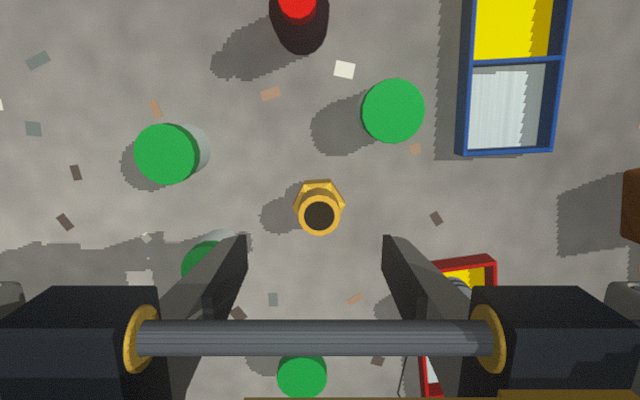

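The plunger stands on the yellow pad, and the coupling neck is at (213,319), giving about (0.464, 0.0175). Making a small correction, then picking it up.

```bash
python3 -m pendant '[{"fingers":-0.6,"slide":[-0.09,0.17,0.85],"dr":[0,0,0]},{"fingers":-0.6,"slide":[0,0,0.85],"dr":[0,0,0]},{"fingers":-0.6,"slide":[0,0,0.85],"dr":[0,0,0]},{"fingers":-0.6,"slide":[0,0,0.85],"dr":[0,0,0]},{"fingers":-0.6,"slide":[0,0,0.85],"dr":[0,0,0]},{"fingers":-0.6,"slide":[0,0,0.82],"dr":[0,0,0]},{"fingers":1,"slide":[0,0,0],"dr":[0,0,0]},{"fingers":1,"slide":[0,0,0],"dr":[0,0,0]},{"fingers":1,"slide":[0,0,0],"dr":[0,0,0]},{"fingers":1,"slide":[0,0,0],"dr":[0,0,0]},{"fingers":1,"slide":[0,0,0],"dr":[0,0,0]},{"fingers":1,"slide":[0,0,0],"dr":[0,0,0]}]' 30
```

```text
clock: 13.55
position: [0.4646, 0.0168, 0.0251]
eef_rot: [[0.0, 1.0, 0.001], [1.0, -0.0, -0.0], [-0.0, 0.001, -1.0]]
force: [-1.6, 0.6, 5.3]
opening: 0.0329
finger_force: 30.0
```

```bash
python3 -m pendant '[{"fingers":1,"slide":[0,0,-0.9],"dr":[0,0,0]},{"fingers":1,"slide":[0,0,-0.9],"dr":[0,0,0]},{"fingers":1,"slide":[0,0,-0.9],"dr":[0,0,0]},{"fingers":1,"slide":[0,0,-0.9],"dr":[0,0,0]},{"fingers":1,"slide":[-0.96,0.62,-0.9],"dr":[0,0,0]},{"fingers":1,"slide":[-0.96,0.62,-0.9],"dr":[0,0,0]},{"fingers":1,"slide":[-0.96,0.62,0],"dr":[0,0,0]},{"fingers":1,"slide":[-0.96,0.62,0],"dr":[0,0,0]},{"fingers":1,"slide":[-0.96,0.62,0],"dr":[0,0,0]},{"fingers":1,"slide":[-0.96,0.62,0],"dr":[0,0,0]},{"fingers":1,"slide":[-0.96,0.62,0],"dr":[0,0,0]},{"fingers":1,"slide":[-0.96,0.62,0],"dr":[0,0,0]},{"fingers":1,"slide":[-0.96,0.62,0],"dr":[0,0,0]},{"fingers":1,"slide":[-0.96,0.62,0],"dr":[0,0,0]},{"fingers":1,"slide":[-0.96,0.62,0],"dr":[0,0,0]},{"fingers":1,"slide":[-0.96,0.62,0],"dr":[0,0,0]},{"fingers":1,"slide":[0,0,0],"dr":[0,0,0]}]'
python3 - <<'E'
from h import *
p=camera_params("wrist"); im=read_camera("wrist"); cv2.imwrite("pics/w4.png",im[:,:,::-1]); K=p["intrinsics"]
for w in [(.613,-.214,.003),(.6025,-.145,.003),(.592,-.076,.067)]:
    c=p["rotation"].T@(np.array(w)-p["origin"]); u=K@(c/c[2]); print(w,u[:2].round(0))
E
```

```text
clock: 15.68
position: [0.6126, -0.2147, 0.1306]
eef_rot: [[0.002, 1.0, -0.002], [1.0, -0.002, 0.001], [0.001, -0.002, -1.0]]
force: [0.3, -0.1, -1.2]
opening: 0.033
finger_force: 30.0
(0.613, -0.214, 0.003) [315. 195.]
(0.6025, -0.145, 0.003) [303. 118.]
(0.592, -0.076, 0.067) [281.   5.]
```

View pics/w4.png

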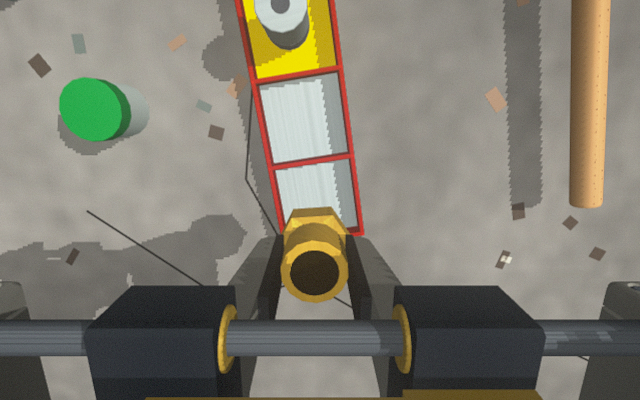

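Pad, plunger and compartments sit where predicted. Lowering the coupling.

```bash
python3 -m pendant '[{"fingers":1,"slide":[0,0,0.85],"dr":[0,0,0]},{"fingers":1,"slide":[0,0,0.85],"dr":[0,0,0]},{"fingers":1,"slide":[0,0,0.85],"dr":[0,0,0]},{"fingers":1,"slide":[0,0,0.85],"dr":[0,0,0]},{"fingers":1,"slide":[0,0,0.85],"dr":[0,0,0]},{"fingers":1,"slide":[0,0,0.85],"dr":[0,0,0]},{"fingers":1,"slide":[0,0,0],"dr":[0,0,0]},{"fingers":-0.3,"slide":[0,0,0],"dr":[0,0,0]},{"fingers":-0.3,"slide":[0,0,0],"dr":[0,0,0]},{"fingers":-0.3,"slide":[0,0,0],"dr":[0,0,0]},{"fingers":-0.3,"slide":[0,0,-0.95],"dr":[0,0,0]},{"fingers":-0.3,"slide":[0,0,-0.95],"dr":[0,0,0]},{"fingers":-0.3,"slide":[0,0,-0.95],"dr":[0,0,0]},{"fingers":-0.3,"slide":[0,0,-0.95],"dr":[0,0,0]},{"fingers":-0.3,"slide":[0,0,-0.95],"dr":[0,0,0]},{"fingers":-0.3,"slide":[0,0,-0.95],"dr":[0,0,0]}]'
```

```text
clock: 17.73
position: [0.613, -0.2136, 0.146]
eef_rot: [[0.0, 1.0, 0.0], [1.0, -0.0, -0.0], [-0.0, 0.0, -1.0]]
force: [0.5, -0.1, -0.1]
opening: 0.0594
finger_force: 0.0
```

```bash
python3 -m pendant '[{"fingers":-0.6,"slide":[0.98,-0.275,0],"dr":[0,0,0]},{"fingers":-0.6,"slide":[0.98,-0.275,0],"dr":[0,0,0]},{"fingers":-0.6,"slide":[0.98,-0.275,0],"dr":[0,0,0]},{"fingers":-0.6,"slide":[0.98,-0.275,0],"dr":[0,0,0]},{"fingers":-0.6,"slide":[0.98,-0.275,0],"dr":[0,0,0]},{"fingers":-0.6,"slide":[0.98,-0.275,0],"dr":[0,0,0]},{"fingers":-0.6,"slide":[0.98,-0.275,0],"dr":[0,0,0]},{"fingers":-0.6,"slide":[0.98,-0.275,0],"dr":[0,0,0]},{"fingers":-0.6,"slide":[0.98,-0.275,0],"dr":[0,0,0]},{"fingers":-0.6,"slide":[0.98,-0.275,0],"dr":[0,0,0]},{"fingers":-0.6,"slide":[0.98,-0.275,0],"dr":[0,0,0]},{"fingers":-0.6,"slide":[0.98,-0.275,0],"dr":[0,0,0]},{"fingers":-0.6,"slide":[0.98,-0.275,0],"dr":[0,0,0]},{"fingers":-0.6,"slide":[0.98,-0.275,0],"dr":[0,0,0]},{"fingers":-0.6,"slide":[0.98,-0.275,0],"dr":[0,0,0]},{"fingers":-0.6,"slide":[0.98,-0.275,0],"dr":[0,0,0]},{"fingers":-0.6,"slide":[0.98,-0.275,0],"dr":[0,0,0]},{"fingers":-0.6,"slide":[0.98,-0.275,0],"dr":[0,0,0]},{"fingers":-0.6,"slide":[0.98,-0.275,0],"dr":[0,0,0]},{"fingers":-0.6,"slide":[0.98,-0.275,0],"dr":[0,0,0]}]'
python3 -m pendant '[{"fingers":-0.6,"slide":[0.98,-0.275,0],"dr":[0,0,0]},{"fingers":-0.6,"slide":[0.98,-0.275,0],"dr":[0,0,0]},{"fingers":-0.6,"slide":[0.98,-0.275,0],"dr":[0,0,0]},{"fingers":-0.6,"slide":[0.98,-0.275,0],"dr":[0,0,0]},{"fingers":-0.6,"slide":[0.98,-0.275,0],"dr":[0,0,0]},{"fingers":-0.6,"slide":[0.98,-0.275,0],"dr":[0,0,0]},{"fingers":-0.6,"slide":[0.98,-0.275,0],"dr":[0,0,0]},{"fingers":-0.6,"slide":[0,0,0],"dr":[0,0,0]}]'
cat > w.py <<'E'
import sys
from h import *
n,t,x,y,z=sys.argv[1],sys.argv[2],*map(float,sys.argv[3:6])
p=camera_params("wrist"); im=read_camera("wrist"); cv2.imwrite(f"pics/{n}.png",im[:,:,::-1]); K=p["intrinsics"]
c=p["rotation"].T@(np.array([x,y,z])-p["origin"]); u=K@(c/c[2]); print("expect col,row",u[:2].round(0))
for d in pinpoint("wrist",t): print(t,d["score"],d["pixel"],ray("wrist",d["pixel"],0,p))
for d in outline_of("wrist",t): print(d["rect"])
E
python3 w.py w5 filter .465 .315 .052
```

```text
clock: 20.23
position: [0.5027, 0.1797, 0.1446]
eef_rot: [[0.001, 1.0, 0.0], [1.0, -0.001, 0.0], [0.0, 0.0, -1.0]]
force: [0.1, 0.7, -0.5]
opening: 0.0732
finger_force: 0.0
clock: 21.22
position: [0.4641, 0.317, 0.1446]
eef_rot: [[-0.002, 1.0, 0.0], [1.0, 0.002, 0.0], [0.0, 0.0, -1.0]]
force: [0.6, -0.5, -0.5]
opening: 0.0733
finger_force: 0.0
expect col,row [315. 209.]
filter 0.63 [193.2, 316.8] [0.46655549 0.31551713]
[293.7, 170.8, 56.4, 59.2]
[279.6, 354.9, 42.0, 41.4]
```

View pics/w5.png

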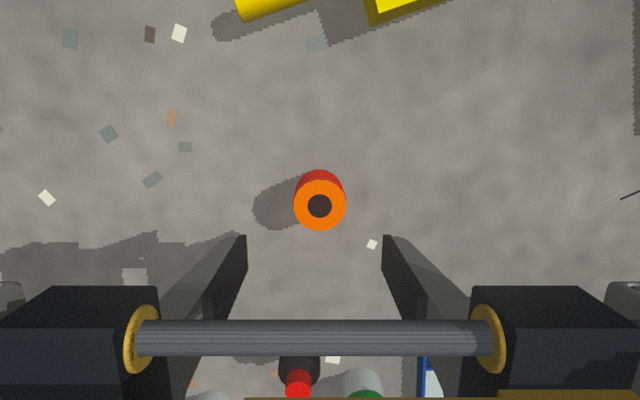

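```bash
python3 -m pendant '[{"fingers":-0.6,"slide":[0,0.17,0.98],"dr":[0,0,0]},{"fingers":-0.6,"slide":[0,0,0.98],"dr":[0,0,0]},{"fingers":-0.6,"slide":[0,0,0.98],"dr":[0,0,0]},{"fingers":-0.6,"slide":[0,0,0.98],"dr":[0,0,0]},{"fingers":-0.6,"slide":[0,0,0.98],"dr":[0,0,0]},{"fingers":-0.6,"slide":[0,0,0.98],"dr":[0,0,0]},{"fingers":1,"slide":[0,0,0],"dr":[0,0,0]},{"fingers":1,"slide":[0,0,0],"dr":[0,0,0]},{"fingers":1,"slide":[0,0,0],"dr":[0,0,0]},{"fingers":1,"slide":[0,0,0],"dr":[0,0,0]},{"fingers":1,"slide":[0,0,0],"dr":[0,0,0]}]' 20
```

```text
clock: 22.75
position: [0.469, 0.3161, 0.028]
eef_rot: [[0.0, 1.0, 0.002], [1.0, -0.0, 0.001], [0.001, 0.002, -1.0]]
force: [0.4, 0.6, 3.6]
opening: 0.0435
finger_force: 20.0
```

```bash
python3 -m pendant '[{"fingers":1,"slide":[0,0,-0.95],"dr":[0,0,0]},{"fingers":1,"slide":[0,0,-0.95],"dr":[0,0,0]},{"fingers":1,"slide":[0,0,-0.95],"dr":[0,0,0]},{"fingers":1,"slide":[0,0,-0.95],"dr":[0,0,0]},{"fingers":1,"slide":[-0.96,0.278,-0.95],"dr":[0,0,0]},{"fingers":1,"slide":[-0.96,0.278,-0.95],"dr":[0,0,0]},{"fingers":1,"slide":[-0.96,0.278,0],"dr":[0,0,0]},{"fingers":1,"slide":[-0.96,0.278,0],"dr":[0,0,0]},{"fingers":1,"slide":[-0.96,0.278,0],"dr":[0,0,0]},{"fingers":1,"slide":[-0.96,0.278,0],"dr":[0,0,0]},{"fingers":1,"slide":[-0.96,0.278,0],"dr":[0,0,0]},{"fingers":1,"slide":[-0.96,0.278,0],"dr":[0,0,0]},{"fingers":1,"slide":[-0.96,0.278,0],"dr":[0,0,0]},{"fingers":1,"slide":[-0.96,0.278,0],"dr":[0,0,0]},{"fingers":1,"slide":[-0.96,0.278,0],"dr":[0,0,0]},{"fingers":1,"slide":[-0.96,0.278,0],"dr":[0,0,0]},{"fingers":1,"slide":[-0.96,0.278,0],"dr":[0,0,0]},{"fingers":1,"slide":[-0.96,0.278,0],"dr":[0,0,0]},{"fingers":1,"slide":[-0.96,0.278,0],"dr":[0,0,0]},{"fingers":1,"slide":[-0.96,0.278,0],"dr":[0,0,0]}]'
python3 -m pendant '[{"fingers":1,"slide":[-0.96,0.278,0],"dr":[0,0,0]},{"fingers":1,"slide":[-0.96,0.278,0],"dr":[0,0,0]},{"fingers":1,"slide":[-0.96,0.278,0],"dr":[0,0,0]},{"fingers":1,"slide":[-0.96,0.278,0],"dr":[0,0,0]},{"fingers":1,"slide":[-0.96,0.278,0],"dr":[0,0,0]},{"fingers":1,"slide":[-0.96,0.278,0],"dr":[0,0,0]},{"fingers":1,"slide":[-0.96,0.278,0],"dr":[0,0,0]},{"fingers":1,"slide":[-0.96,0.278,0],"dr":[0,0,0]},{"fingers":1,"slide":[0,0,0],"dr":[0,0,0]}]'
```

```text
clock: 25.25
position: [0.5573, 0.0072, 0.141]
eef_rot: [[0.001, 1.0, 0.0], [1.0, -0.001, 0.0], [0.0, 0.0, -1.0]]
force: [0.4, 0.2, -0.9]
opening: 0.0437
finger_force: 20.0
clock: 26.38
position: [0.6017, -0.1467, 0.141]
eef_rot: [[0.002, 1.0, 0.0], [1.0, -0.002, -0.0], [-0.0, 0.0, -1.0]]
force: [-0.2, -0.2, -0.9]
opening: 0.0434
finger_force: 20.0
```

```bash
python3 -m pendant '[{"fingers":1,"slide":[0.07,0.04,0.92],"dr":[0,0,0]},{"fingers":1,"slide":[0,0,0.92],"dr":[0,0,0]},{"fingers":1,"slide":[0,0,0.92],"dr":[0,0,0]},{"fingers":1,"slide":[0,0,0.92],"dr":[0,0,0]},{"fingers":1,"slide":[0,0,0.92],"dr":[0,0,0]},{"fingers":1,"slide":[0,0,0.92],"dr":[0,0,0]},{"fingers":1,"slide":[0,0,0],"dr":[0,0,0]},{"fingers":-0.4,"slide":[0,0,0],"dr":[0,0,0]},{"fingers":-0.4,"slide":[0,0,0],"dr":[0,0,0]},{"fingers":-0.4,"slide":[0,0,0],"dr":[0,0,0]},{"fingers":-0.4,"slide":[0,0,-0.95],"dr":[0,0,0]},{"fingers":-0.4,"slide":[0,0,-0.95],"dr":[0,0,0]},{"fingers":-0.4,"slide":[0,0,-0.95],"dr":[0,0,0]},{"fingers":-0.4,"slide":[0,0,-0.95],"dr":[0,0,0]},{"fingers":-0.4,"slide":[0,0,-0.95],"dr":[0,0,0]},{"fingers":-0.4,"slide":[0,0,-0.95],"dr":[0,0,0]}]'
python3 -m pendant '[{"fingers":-0.6,"slide":[0.955,-0.477,0],"dr":[0,0,0]},{"fingers":-0.6,"slide":[0.955,-0.477,0],"dr":[0,0,0]},{"fingers":-0.6,"slide":[0.955,-0.477,0],"dr":[0,0,0]},{"fingers":-0.6,"slide":[0.955,-0.477,0],"dr":[0,0,0]},{"fingers":-0.6,"slide":[0.955,-0.477,0],"dr":[0,0,0]},{"fingers":-0.6,"slide":[0.955,-0.477,0],"dr":[0,0,0]},{"fingers":-0.6,"slide":[0.955,-0.477,0],"dr":[0,0,0]},{"fingers":-0.6,"slide":[0.955,-0.477,0],"dr":[0,0,0]},{"fingers":-0.6,"slide":[0.955,-0.477,0],"dr":[0,0,0]},{"fingers":-0.6,"slide":[0.955,-0.477,0],"dr":[0,0,0]},{"fingers":-0.6,"slide":[0.955,-0.477,0],"dr":[0,0,0]},{"fingers":-0.6,"slide":[0.955,-0.477,0],"dr":[0,0,0]},{"fingers":-0.6,"slide":[0.955,-0.477,0],"dr":[0,0,0]},{"fingers":-0.6,"slide":[0.955,-0.477,0],"dr":[0,0,0]},{"fingers":-0.6,"slide":[0.955,-0.477,0],"dr":[0,0,0]},{"fingers":-0.6,"slide":[0.955,-0.477,0],"dr":[0,0,0]},{"fingers":-0.6,"slide":[0,0,0],"dr":[0,0,0]}]'
python3 w.py w6 oil_bottle .449 .159 .078
```

```text
clock: 28.38
position: [0.6021, -0.1438, 0.146]
eef_rot: [[0.001, 1.0, 0.0], [1.0, -0.001, -0.0], [-0.0, 0.0, -1.0]]
force: [-0.7, 0.2, -0.3]
opening: 0.0645
finger_force: 0.0
clock: 30.5
position: [0.4488, 0.1631, 0.1445]
eef_rot: [[-0.002, 1.0, -0.0], [1.0, 0.002, 0.0], [0.0, -0.0, -1.0]]
force: [0.5, 0.1, -0.6]
opening: 0.0731
finger_force: 0.0
expect col,row [315. 221.]
oil_bottle 0.81 [196.8, 310.8] [0.4455014  0.15802813]
[289.8, 176.7, 49.9, 61.2]
```

View pics/w6.png

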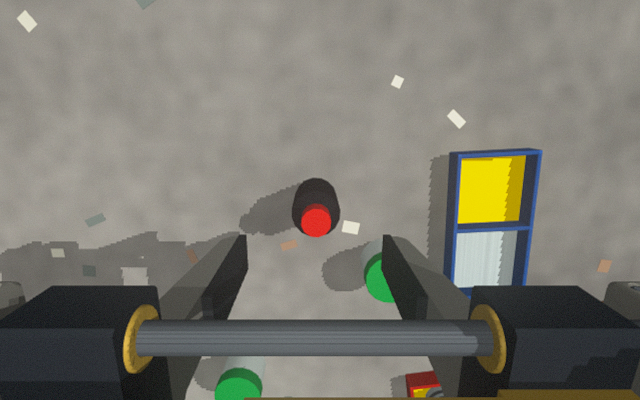

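The cap at (221,316) matches (0.449, 0.159). The decoy at (275,380) is clear of the finger's path. Picking up the bottle.

```bash
python3 -m pendant '[{"fingers":-0.6,"slide":[-0.2,0,0],"dr":[0,0,0]},{"fingers":-0.6,"slide":[0,0,0.98],"dr":[0,0,0]},{"fingers":-0.6,"slide":[0,0,0.98],"dr":[0,0,0]},{"fingers":-0.6,"slide":[0,0,0.98],"dr":[0,0,0]},{"fingers":-0.6,"slide":[0,0,0.98],"dr":[0,0,0]},{"fingers":-0.6,"slide":[0,0,0.98],"dr":[0,0,0]},{"fingers":-0.6,"slide":[0,0,0.98],"dr":[0,0,0]},{"fingers":1,"slide":[0,0,0],"dr":[0,0,0]},{"fingers":1,"slide":[0,0,0],"dr":[0,0,0]},{"fingers":1,"slide":[0,0,0],"dr":[0,0,0]},{"fingers":1,"slide":[0,0,0],"dr":[0,0,0]},{"fingers":1,"slide":[0,0,0],"dr":[0,0,0]}]' 20
python3 - <<'E'
from h import *
im=cv2.imread("pics/w6.png"); H,S,V=cv2.split(cv2.cvtColor(im,cv2.COLOR_BGR2HSV))
E
```

```text
clock: 32.15
position: [0.4504, 0.1579, 0.0278]
eef_rot: [[0.0, 1.0, 0.001], [1.0, -0.0, -0.0], [-0.0, 0.001, -1.0]]
force: [-0.3, -0.8, 3.9]
opening: 0.0392
finger_force: 20.0
```

```bash
python3 -m pendant '[{"fingers":1,"slide":[0,0,-0.95],"dr":[0,0,0]},{"fingers":1,"slide":[0,0,-0.95],"dr":[0,0,0]},{"fingers":1,"slide":[0,0,-0.95],"dr":[0,0,0]},{"fingers":1,"slide":[0,0,-0.95],"dr":[0,0,0]},{"fingers":1,"slide":[0.06,0.89,-0.95],"dr":[0,0,0]},{"fingers":1,"slide":[0.06,0.89,0],"dr":[0,0,0]},{"fingers":1,"slide":[0.06,0.89,0],"dr":[0,0,0]},{"fingers":1,"slide":[0.06,0.89,0],"dr":[0,0,0]},{"fingers":1,"slide":[0.06,0.89,0],"dr":[0,0,0]},{"fingers":1,"slide":[0.06,0.89,0],"dr":[0,0,0]},{"fingers":1,"slide":[0.06,0.89,0],"dr":[0,0,0]},{"fingers":1,"slide":[0.06,0.89,0],"dr":[0,0,0]},{"fingers":1,"slide":[0.06,0.89,0],"dr":[0,0,0]},{"fingers":1,"slide":[0,0,0],"dr":[0,0,0]}]'
python3 w.py w7 blue_tin .611 .169 .003
```

```text
clock: 33.9
position: [0.6102, 0.1685, 0.1215]
eef_rot: [[0.001, 1.0, -0.001], [1.0, -0.001, -0.0], [-0.0, -0.001, -1.0]]
force: [-0.4, 0.2, -1.0]
opening: 0.0395
finger_force: 20.0
expect col,row [315. 198.]
[271.5, 155.2, 92.2, 163.9]
```

View pics/w7.png

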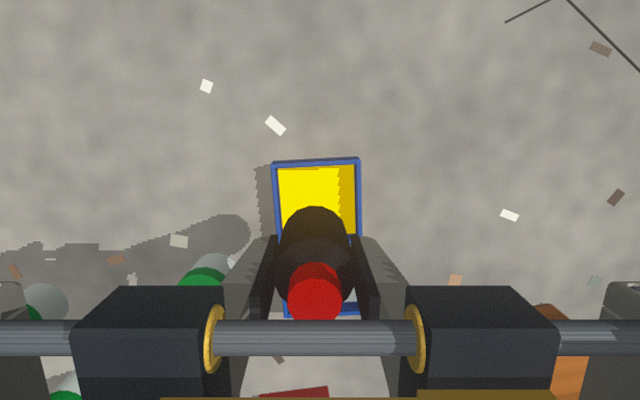

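```bash
python3 -m pendant '[{"fingers":1,"slide":[0,0,0.92],"dr":[0,0,0]},{"fingers":1,"slide":[0,0,0.92],"dr":[0,0,0]},{"fingers":1,"slide":[0,0,0.92],"dr":[0,0,0]},{"fingers":1,"slide":[0,0,0.92],"dr":[0,0,0]},{"fingers":1,"slide":[0,0,0.92],"dr":[0,0,0]},{"fingers":1,"slide":[0,0,0],"dr":[0,0,0]},{"fingers":-0.4,"slide":[0,0,0],"dr":[0,0,0]},{"fingers":-0.4,"slide":[0,0,0],"dr":[0,0,0]},{"fingers":-0.4,"slide":[0,0,0],"dr":[0,0,0]},{"fingers":-0.4,"slide":[0,0,-0.95],"dr":[0,0,0]},{"fingers":-0.4,"slide":[0,0,-0.95],"dr":[0,0,0]},{"fingers":-0.4,"slide":[0,0,-0.95],"dr":[0,0,0]},{"fingers":-0.4,"slide":[0,0,-0.95],"dr":[0,0,0]},{"fingers":-0.4,"slide":[0,0,-0.95],"dr":[0,0,0]},{"fingers":-0.4,"slide":[0,0,-0.95],"dr":[0,0,0]}]'
python3 -m pendant '[{"fingers":-0.6,"slide":[-0.95,-0.5,0],"dr":[0,0,0]},{"fingers":-0.6,"slide":[-0.95,-0.5,0],"dr":[0,0,0]},{"fingers":-0.6,"slide":[-0.95,-0.5,0],"dr":[0,0,0]},{"fingers":-0.6,"slide":[-0.95,-0.5,0],"dr":[0,0,0]},{"fingers":-0.6,"slide":[-0.95,-0.5,0],"dr":[0,0,0]},{"fingers":-0.6,"slide":[-0.95,-0.5,0],"dr":[0,0,0]},{"fingers":-0.6,"slide":[-0.95,-0.5,0],"dr":[0,0,0]},{"fingers":-0.6,"slide":[-0.95,-0.5,0],"dr":[0,0,0]},{"fingers":-0.6,"slide":[-0.95,-0.5,0],"dr":[0,0,0]},{"fingers":-0.6,"slide":[-0.95,-0.5,0],"dr":[0,0,0]},{"fingers":-0.6,"slide":[-0.95,-0.5,0],"dr":[0,0,0]},{"fingers":-0.6,"slide":[-0.95,-0.5,0],"dr":[0,0,0]},{"fingers":-0.6,"slide":[-0.95,-0.5,0],"dr":[0,0,0]},{"fingers":-0.6,"slide":[-0.95,-0.5,0],"dr":[0,0,0]},{"fingers":-0.6,"slide":[-0.95,-0.5,0],"dr":[0,0,0]},{"fingers":-0.6,"slide":[-0.95,-0.5,0],"dr":[0,0,0]},{"fingers":-0.6,"slide":[0,0,0],"dr":[0,0,0]}]'
python3 w.py w8 grease_jar .448 -.137 .046
```

```text
clock: 35.92
position: [0.6098, 0.1686, 0.1454]
eef_rot: [[0.001, 1.0, 0.0], [1.0, -0.001, 0.0], [0.0, 0.0, -1.0]]
force: [0.4, -0.0, -0.3]
opening: 0.0641
finger_force: 0.0
clock: 38.05
position: [0.4491, -0.1363, 0.1442]
eef_rot: [[0.003, 1.0, 0.0], [1.0, -0.003, -0.0], [-0.0, 0.0, -1.0]]
force: [-0.2, 0.3, -0.5]
opening: 0.0736
finger_force: 0.0
expect col,row [313. 205.]
grease_jar 0.98 [195.6, 315.0] [ 0.44986175 -0.14007563]
grease_jar 0.86 [77.3, 225.1] [ 0.37094654 -0.03255915]
[288.8, 172.3, 54.5, 65.4]
[179.5, 40.4, 73.8, 65.1]
```

View pics/w8.png

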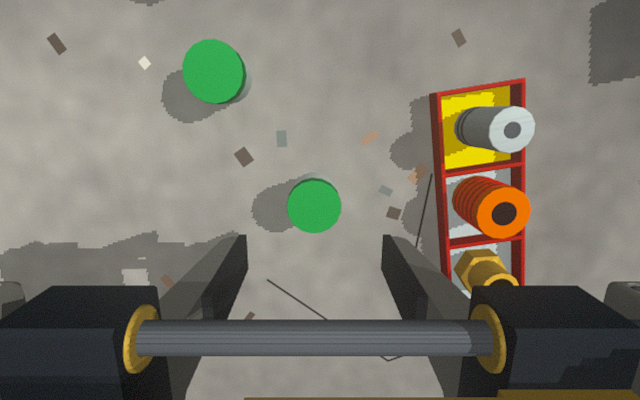

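The red tin holds the plunger, filter and coupling, all upright. The jar lid at (207,314) matches.

```bash
python3 -m pendant '[{"fingers":-0.6,"slide":[-0.08,0,0.98],"dr":[0,0,0]},{"fingers":-0.6,"slide":[0,0,0.98],"dr":[0,0,0]},{"fingers":-0.6,"slide":[0,0,0.98],"dr":[0,0,0]},{"fingers":-0.6,"slide":[0,0,0.98],"dr":[0,0,0]},{"fingers":-0.6,"slide":[0,0,0.98],"dr":[0,0,0]},{"fingers":-0.6,"slide":[0,0,0.98],"dr":[0,0,0]},{"fingers":1,"slide":[0,0,0],"dr":[0,0,0]},{"fingers":1,"slide":[0,0,0],"dr":[0,0,0]},{"fingers":1,"slide":[0,0,0],"dr":[0,0,0]},{"fingers":1,"slide":[0,0,0],"dr":[0,0,0]},{"fingers":1,"slide":[0,0,0],"dr":[0,0,0]},{"fingers":1,"slide":[0,0,-0.95],"dr":[0,0,0]},{"fingers":1,"slide":[0,0,-0.95],"dr":[0,0,0]},{"fingers":1,"slide":[0,0,-0.95],"dr":[0,0,0]},{"fingers":1,"slide":[0,0,-0.95],"dr":[0,0,0]},{"fingers":1,"slide":[0,0,-0.95],"dr":[0,0,0]},{"fingers":1,"slide":[0,0,-0.95],"dr":[0,0,0]}]' 20
```

```text
clock: 40.33
position: [0.4494, -0.1368, 0.1407]
eef_rot: [[0.001, 1.0, -0.0], [1.0, -0.001, 0.0], [0.0, -0.0, -1.0]]
force: [0.4, 0.3, -0.9]
opening: 0.0455
finger_force: 20.0
```

```bash
python3 -m pendant '[{"fingers":1,"slide":[0.98,0.69,0],"dr":[0,0,0]},{"fingers":1,"slide":[0.98,0.69,0],"dr":[0,0,0]},{"fingers":1,"slide":[0.98,0.69,0],"dr":[0,0,0]},{"fingers":1,"slide":[0.98,0.69,0],"dr":[0,0,0]},{"fingers":1,"slide":[0.98,0.69,0],"dr":[0,0,0]},{"fingers":1,"slide":[0.98,0.69,0],"dr":[0,0,0]},{"fingers":1,"slide":[0.98,0.69,0],"dr":[0,0,0]},{"fingers":1,"slide":[0.98,0.69,0],"dr":[0,0,0]},{"fingers":1,"slide":[0.98,0.69,0],"dr":[0,0,0]},{"fingers":1,"slide":[0.98,0.69,0],"dr":[0,0,0]},{"fingers":1,"slide":[0.98,0.69,0],"dr":[0,0,0]},{"fingers":1,"slide":[0.98,0.69,0],"dr":[0,0,0]},{"fingers":1,"slide":[0,0,0],"dr":[0,0,0]}]'
python3 w.py w9 oil_bottle .615 .099 .003
```

```text
clock: 41.95
position: [0.6155, 0.0991, 0.1398]
eef_rot: [[-0.001, 1.0, -0.001], [1.0, 0.001, 0.0], [0.0, -0.001, -1.0]]
force: [-0.8, 0.4, -0.5]
opening: 0.0455
finger_force: 20.0
expect col,row [314. 194.]
oil_bottle 0.61 [114.3, 307.5] [0.60919819 0.17117769]
oil_bottle 0.31 [266.5, 491.2] [0.79399686 0.02297506]
[277.9, 88.7, 54.1, 57.5]
[433.3, 227.0, 164.2, 93.4]
```

View pics/w9.png

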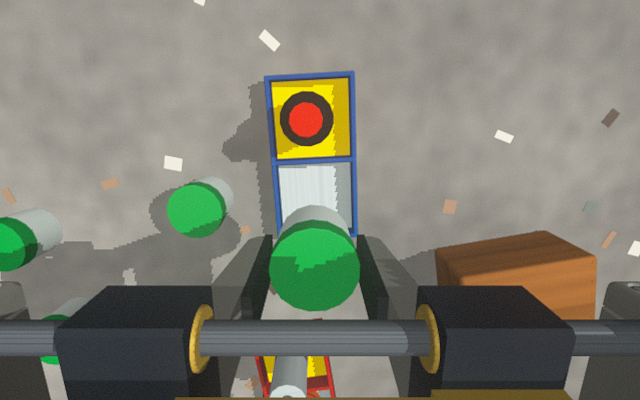

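```bash
python3 -m pendant '[{"fingers":1,"slide":[0,0,0.92],"dr":[0,0,0]},{"fingers":1,"slide":[0,0,0.92],"dr":[0,0,0]},{"fingers":1,"slide":[0,0,0.92],"dr":[0,0,0]},{"fingers":1,"slide":[0,0,0.92],"dr":[0,0,0]},{"fingers":1,"slide":[0,0,0.92],"dr":[0,0,0]},{"fingers":1,"slide":[0,0,0.92],"dr":[0,0,0]},{"fingers":1,"slide":[0,0,0],"dr":[0,0,0]},{"fingers":-0.4,"slide":[0,0,0],"dr":[0,0,0]},{"fingers":-0.4,"slide":[0,0,0],"dr":[0,0,0]},{"fingers":-0.4,"slide":[0,0,0],"dr":[0,0,0]},{"fingers":-0.4,"slide":[0,0,-0.95],"dr":[0,0,0]},{"fingers":-0.4,"slide":[0,0,-0.95],"dr":[0,0,0]},{"fingers":-0.4,"slide":[0,0,-0.95],"dr":[0,0,0]},{"fingers":-0.4,"slide":[0,0,-0.95],"dr":[0,0,0]},{"fingers":-0.4,"slide":[0,0,-0.95],"dr":[0,0,0]},{"fingers":-0.4,"slide":[0,0,-0.95],"dr":[0,0,0]},{"fingers":-0.4,"slide":[0,-0.9,-0.95],"dr":[0,0,0]},{"fingers":-0.4,"slide":[0,-0.9,-0.95],"dr":[0,0,0]}]'
python3 -m pendant '[{"fingers":-0.4,"slide":[0,-0.95,-0.5],"dr":[0,0,0]},{"fingers":-0.4,"slide":[0,-0.95,-0.5],"dr":[0,0,0]},{"fingers":-0.4,"slide":[0,-0.95,-0.5],"dr":[0,0,0]},{"fingers":-0.4,"slide":[0,-0.95,-0.5],"dr":[0,0,0]},{"fingers":-0.4,"slide":[0,-0.95,0],"dr":[0,0,0]},{"fingers":-0.4,"slide":[0,-0.95,0],"dr":[0,0,0]},{"fingers":-0.4,"slide":[0,-0.95,0],"dr":[0,0,0]},{"fingers":-0.4,"slide":[0,0,0],"dr":[0,0,0]}]'
python3 - <<'E'
from h import *
a=read_camera("top")[100:260,180:480]; b=read_camera("scene")[130:280,200:500]
f=lambda i:cv2.resize(i[:150,:,::-1],None,fx=2,fy=2,interpolation=cv2.INTER_CUBIC)
cv2.imwrite("pics/end.png",np.vstack([f(a),f(b)]))
E
```

```text
clock: 44.35
position: [0.579, 0.0982, 0.1832]
eef_rot: [[0.001, 1.0, -0.0], [1.0, -0.001, 0.0], [0.0, -0.0, -1.0]]
force: [0.2, -0.3, 0.4]
opening: 0.0644
finger_force: 0.0
clock: 45.35
position: [0.446, 0.0984, 0.2226]
eef_rot: [[0.0, 1.0, 0.001], [1.0, -0.0, 0.0], [0.0, 0.001, -1.0]]
force: [0.8, 1.2, -0.0]
opening: 0.0647
finger_force: 0.0
```

View pics/end.png

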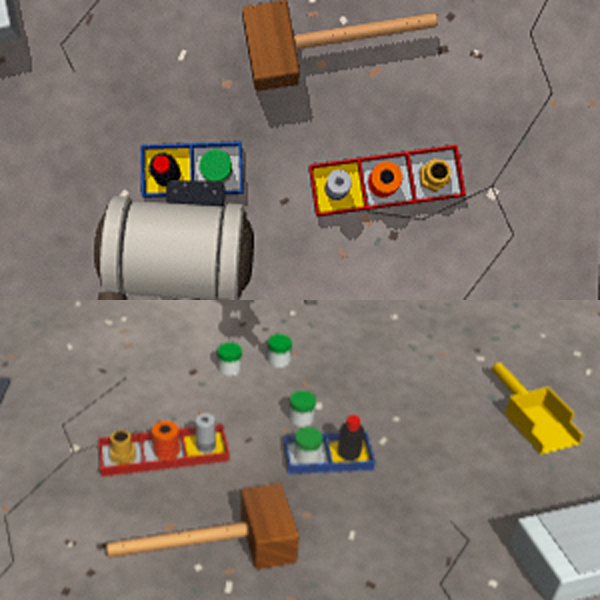

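All five parts stand upright in their own compartments. The decoy jars, mallet and scoop are where they started.

```bash
python3 -c "from cell import *;print(sign_off())"
```

```text
the job is handed in; nothing more can be done
None
```

Both kits are made up and the job is handed in at about 45 s of the 120 s allowed: the last pictures showed all five parts upright in the right compartments, with the look-alike jars, mallet and scoop left where they were.

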